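# Seat the lidded mug in the V of a one-handed mug brace and close the keeper

### The arm

A 6-joint arm with a two-finger parallel gripper is mounted at the origin on the work surface. World frame = base frame: x ahead of the robot, y to its left, z up, the work surface at z = 0. Lengths are in m, angles in degrees, forces in N, time in s.
With the tool pointing down it reaches from about 0.35 to 0.775 m from the base axis. Payload 7.3 kg.
Tool frame: the origin (TCP) lies between the finger pads; the fingertips stand 17 mm ahead of it and the grasp point (between the pads) lies 2 mm behind it; z points along the fingers, y is the direction in which the jaws open and shut (so a half turn about z gives the same grasp; the last joint's range is limited). The gripper opens to 92 mm and grips with 3 to 60 N. Pads are 19 mm wide; open, the fingers measure 130 mm over their backs; the gripper's body (75 mm by 190 mm) begins 47 mm behind the grasp point.
Start: joints at [68.927, 19.595, 87.324, -0, 73.075, -8.365], TCP at [0.115, 0.512, 0.244] pointing down, gripper open.
Joint ranges: [-145.02, 145.02], [-44.19, 115.74], [2.07, 154.8], [-57.11, 237.11], [16.16, 152.29], [-177.93, 177.93]. Speed limits (degrees/s): [147.25, 147.25, 180, 180, 180, 180].

### API

Orientations are given as [roll, pitch, yaw] about the fixed x, y, z axes, in that order (R = Rz(yaw) Ry(pitch) Rx(roll)).
In Python, from bench import env, capture, get_calibration gives the robot as it stands. Calls block until the motion is done:
- env.movep(position, orientation): joint-space move of the TCP to a pose.
- env.servo_line(position, velocity=0.15, ori=None, stop_force=None): straight line of the TCP; ori=None keeps the orientation; velocity is the mean speed in m/s. With stop_force (N) it stops when the force on the tool has changed by that much, and returns True; else False.
- env.move_joints(angles): joint-space move.
- env.grip(opening, effort=None): opening from 0.0 (shut) to 1.0 (fully open); effort is the grip in N (None keeps the last); returns when the fingers have stopped.
- env.dwell(seconds).
- env.inverse_kinematics(position, orientation): joint angles nearest the present ones, or None.
- env.state(): the state.
- capture(name): name is "scene" or "top" or "wrist"; returns (picture, depth): 420x560x3 uint8, red, green, blue; 420x560 float32, m along the optical axis (not along the pixel's ray), 0 where there is no reading.
- get_calibration(name): a dict with "fovy" (degrees; the focal length in pixels is half the picture's height over the tangent of half this angle, whatever the lens; pixels are square), "cx", "cy" (the principal point, pixels), "position" and "orientation" of the camera in the world. Camera axes: x right, y up, looking along -z (the intrinsics and any distortion apply to the point x, -y, -z); pixel columns grow to the right and rows downward; lengths in m; the calibration is good to about 2 mm. A picture is of the moment at which its call begins: read the wrist's pose just before it. get_calibration takes no time and is no camera call; for the wrist camera it gives the pose at the moment of the call.
A pose or a line that the arm cannot do raises env.PlanningError and nothing moves.
- env.finish_job(): hands the job in, once; it reports no verdict.
The state is a dict: "time_s": time; "joint_pos": joint angles; "qvel": joint speeds; "joint_efforts": joint torques, N m; "position": TCP position; "orientation": TCP orientation; "wrist_force": force on the tool from outside, world axes, zero at the start; "moment": the same for the moment, N m; "opening": opening from 0.0 (shut) to 1.0 (fully open).
Only numpy, scipy, OpenCV 4.12 (cv2) and the standard library are available. Lean on these libraries where they do the work, as an engineer would, in place of code of your own. Each camera call takes 0.05 s, during which the arm holds its last target.

### The job

Bring the blue lidded mug to the mouth of the wooden mug brace, slide it into the V and press it home, gently but firmly (a steady push of about 10 N, held for a moment), until it bears on both orange faces at once; then let go of it and swing the yellow keeper bar fully shut behind it, so that its sprung pad clamps the mug against both faces. Do not bang or force the mug into the V, keep it upright, and leave the other things on the counter where they are.

Things in the scene. Friction and masses are not known exactly. Their poses are not given: they have to be found in the camera images.
- mug_mid (a point): Centre of the loose upright plastic mug: blue cylinder 64 mm across, closed white hinged lid 65 mm across, 88 mm tall, about 0.22 kg; on its axis, 45 mm above its foot; z up, yaw of no matter. Starts on the counter before the V's mouth, 110 to 170 mm from the seat, within 15 mm of the V's centre line. Hard smooth plastic, friction about 0.2 (grip it with 20 N to lift it).
- seat (a point): Nominal place of the mug's centre (mug_mid) when seated in the fixed brace, 45 mm above the counter. The true place differs by up to 7 mm in any level direction, as both faces are screw-adjustable and their setting is not measured: find it by feel. x is level, straight into the V (push direction), z up, y left of the push. No floor plate under the mug.
- face_left: Left (+y of seat) face of the V: fixed wooden backing with a rigid upright orange pad at 45 degrees to the push, set up to 5 mm in or out (unmeasured), 6 to 50 mm above the counter, out to 31 mm from the centre line. Origin under seat. Over 12 N on it, even briefly, damages it.
- face_right: Right (-y of seat) face, mirror image of the left, set in or out on its own, same 12 N limit. Together a 90 degree V open towards -x of seat, touched nominally 22.6 mm forward and to either side of it. Pressed home = for 0.3 s both faces carry over 1.5 N and at least one over 4.5 N: a steady 9 to 11 N push along x held for half a second does so.
- brace: Fixed wooden mug brace; origin under seat on the counter, same axes. Behind the V a block 50 mm high (x 53 to 79 mm, y -38 to +107 mm); on the left a side arm 18 mm high (x -57 to 53 mm, y 89 to 107 mm) that carries the keeper's pivot post, 18 mm across.
- pivot (a point): Vertical hinge axis of the keeper, 45 mm above the counter, at x = -56 mm, y = +98 mm of seat (same axes). Keeper: level yellow round bar, 10 mm thick, 45 mm above the counter, 119 mm long from this axis; black hub 22 mm across; on its closing side, 98 mm from the axis, a slippery white 30 x 30 mm clamp pad, its face 34 mm from the bar's centre line, sprung (2.5 N + 250 N/m, 19 mm).
- keeper (a joint): Keeper angle (rad), grows counter-clockwise from above as it closes. 2.2 = fully shut at its stop (2.16 or more counts): bar along -y of seat, pad pressing on the mug with 3 to 7 N. At q it points along (-sin(2.2-q), -cos(2.2-q)) in x, y of seat. Starts open, 0 to 0.25, out to the left. Stiff: stays where left, takes 9 to 16 N at 100 mm from the axis.
- kettle: Loose brushed kettle, 164 mm across, 190 mm tall, black handle; origin at the centre of its underside. Leave alone.
- jug: Loose white ceramic jug, 104 mm across, 125 mm tall; origin at the centre of its underside. Leave alone.
- caddy: Loose bamboo caddy with utensils, 110 x 150 mm, 110 mm tall (utensils to 210 mm); origin at the centre of its underside. Leave alone.
- bowl: Loose blue ceramic bowl, 124 mm across, 50 mm tall, on the green mat; origin at the centre of its underside. Leave alone.
- teaspoon: Loose teaspoon, 150 mm long, lying on the green silicone mat. Leave alone.
- jar: Loose amber glass jar with wooden cap, 72 mm across, 100 mm tall; origin at the centre of its underside. Leave alone.
Not all that is in view belongs to the job. What is meant by the part that bears mug_mid is not purple, and is the larger of those in its own colour.

How it is judged (in metres and radians):
On the way, in this order (a step that is already met when the one before it is completed fails the run):
1. the mug is pressed home: upright, more than 1.5 N on each of the two faces at once and more than 4.5 N on at least one of them, within 9 mm of the nominal seat, keeper open (horizontal distance between mug_mid and seat below 0.009 m and angle between mug_mid's own z axis and vertical below 0.05 rad and contact force between mug and face_left above 1.5 N and contact force between mug and face_right above 1.5 N and value of joint keeper below 1.5 rad and (contact force between mug and face_left above 4.5 N or contact force between mug and face_right above 4.5 N)), for 0.3 s.
2. the keeper is swung shut (value of joint keeper above 2.16 rad), for 0.1 s.
At the end, for the whole second after the job is handed in: The keeper is shut to within 0.04 rad of its stop and the mug stands upright on the counter (within 0.05 rad), at rest, clamped against both faces of the V (more than 0.2 N on each), within 9 mm of the nominal seat (value of joint keeper above 2.16 rad and horizontal distance between mug_mid and seat below 0.009 m and angle between mug_mid's own z axis and vertical below 0.05 rad and contact force between mug and face_left above 0.2 N and contact force between mug and face_right above 0.2 N and height (world z) of mug_mid below 0.049 m and linear speed of mug below 0.01 m/s); the robot touches nothing.
It fails at once if a face of the V is loaded with more than 12 N (contact force between mug and face_left above 12 N or contact force between mug and face_right above 12 N).
It fails at once if the mug is tipped by more than 0.3 rad (angle between mug_mid's own z axis and vertical above 0.3 rad).
It fails at once if a bystander is moved by more than 20 mm (distance of any of kettle, jug, caddy, bowl, teaspoon, jar from where it was at the start of the episode above 0.02 m).
It also fails if it takes over 72 s, if anything falls off the work surface, if the arm or the gripper's body presses on something with over 40 N, if the wrist force passes 120 N, or if a joint passes its speed limit or range.

## Working session

There is one attempt and no reset: what is moved stays moved. The work goes in short steps, each a Python script; the robot and the scene stay as the last script left them, time stands still between calls to the robot, and variables do not carry over. Pictures are saved under pics/ and viewed, and the job is handed in when it is done.

```bash
ls; mkdir -p pics
python3 - <<'E'
from bench import env,capture,get_calibration
import cv2,numpy as np
for n in ("scene","top","wrist"):
    c=get_calibration(n);print(n,c)
    p,d=capture(n);cv2.imwrite(f"pics/{n}0.png",p[:,:,::-1]);np.savez(f"pics/{n}0.npz",p=p,d=d)
print(env.state())
E
```

```text
pics
scene {'fovy': 48.752461406873266, 'cx': 268.9372076877674, 'cy': 210.7780296998096, 'position': array([ 1.47887412, -0.32443389,  1.08480218]), 'orientation': array([44.12215652,  0.21312529, 73.61014671])}
top {'fovy': 48.45325705443321, 'cx': 283.32674383389366, 'cy': 208.34164217764382, 'position': array([ 0.41816503, -0.06387503,  1.56220573]), 'orientation': array([  4.57050036,  -0.46349248, -88.55105847])}
wrist {'fovy': 64.99771962558968, 'cx': 278.0949636353814, 'cy': 206.92336689942954, 'position': array([0.05130809, 0.52630266, 0.38383132]), 'orientation': array([-1.41722905e+01,  6.14508040e-02,  7.72692599e+01])}
{'time_s': 0.15, 'joint_pos': array([ 6.89255811e+01,  1.96247755e+01,  8.73621937e+01, -1.03663717e-03,
        7.30755750e+01, -8.36408228e+00]), 'qvel': array([-0.02589015, -0.1017068 , -0.1900679 ,  0.05396966, -0.02713039,
       -0.02657214]), 'joint_efforts': array([ 1.24934144e-03, -4.31472552e+01, -2.44352299e+01,  7.17449212e-02,
        5.37574792e-02, -9.32800504e-05]), 'position': array([0.11538615, 0.51188364, 0.24324219]), 'orientation': array([-1.79937977e+02, -8.11700084e-03,  1.67289961e+02]), 'wrist_force': array([-0.24738225, -0.36486036, -0.23536052]), 'moment': array([ 0.01173118,  0.04440571, -0.03111241]), 'opening': 0.9998784309002737}
```

View pics/scene0.png

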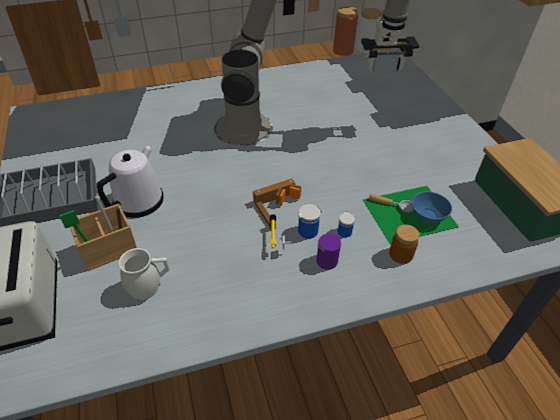

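View pics/top0.png

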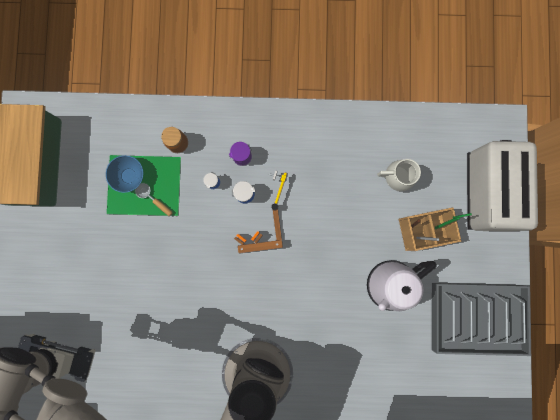

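View pics/wrist0.png

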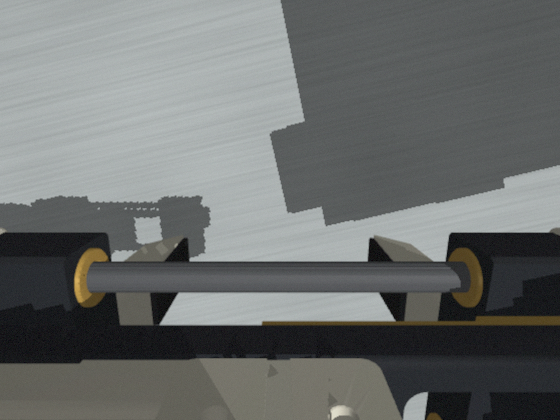

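Candidates for the mug: the large blue one with a white lid at scene (309,222) / top (244,192); a smaller blue one at scene (346,225) / top (212,181); a purple one at scene (328,251) / top (241,153). By the description it's the large blue one. The brace is at top (261,246), with its pivot near (275,207) and the bar out to (285,175). I'll check the choice in a close crop.

```bash
cat > h.py <<'E'
from bench import env,capture,get_calibration
import cv2,numpy as np
from scipy.spatial.transform import Rotation as R
def cam(n):
    c=get_calibration(n); f=210/np.tan(np.radians(c['fovy'])/2)
    return c,f,R.from_euler('xyz',c['orientation'],degrees=True)
def ray(C,uv):
    c,f,r=C; uv=np.atleast_2d(uv).astype(float)
    d=np.c_[(uv[:,0]-c['cx'])/f,-(uv[:,1]-c['cy'])/f,-np.ones(len(uv))]
    return r.apply(d)
def onplane(C,uv,z):
    d=ray(C,uv); o=C[0]['position']; return o+d*((z-o[2])/d[:,2])[:,None]
def cloud(C,d):
    v,u=np.indices(d.shape); p=C[0]['position']+ray(C,np.c_[u.ravel(),v.ravel()])*d.ravel()[:,None]
    return p.reshape(*d.shape,3)
E
python3 - <<'E'
from h import *
z=np.load('pics/top0.npz');p,d=z['p'],z['d']
s=np.load('pics/scene0.npz')
a=cv2.resize(p[125:265,190:310],None,fx=4,fy=4,interpolation=cv2.INTER_CUBIC)
b=cv2.resize(s['p'][170:280,240:370],None,fx=4,fy=4,interpolation=cv2.INTER_CUBIC)
cv2.imwrite('pics/ctop.png',a[:,:,::-1]);cv2.imwrite('pics/cscene.png',b[:,:,::-1])
C=cam('top');P=cloud(C,d);hsv=cv2.cvtColor(p,cv2.COLOR_RGB2HSV)
m=(hsv[...,1]<50)&(hsv[...,2]>150)&(P[...,2]>0.05)
n,l,st,ce=cv2.connectedComponentsWithStats(m.astype(np.uint8))
for i in range(1,n):
    if 20<st[i,4]<1500: 
        zz=np.median(P[l==i][:,2]);print(ce[i],st[i],zz,onplane(C,ce[i],zz)[0],np.median(P[l==i],0))
E
```

```text
[400.22170901 173.39722864] [377 159  44  28 433] 0.1049888353462145 [ 0.65515749 -0.43893711  0.10498884] [ 0.65504903 -0.42806627  0.10498884]
[210.16875 179.7125 ] [204 173  14  15 160] 0.06314716072498805 [0.62499387 0.16591675 0.06314716] [0.62456555 0.16618539 0.06314716]
[242.85015291 190.70948012] [233 181  22  20 327] 0.08774785403477914 [0.58914289 0.05715467 0.08774785] [0.58924141 0.05723818 0.08774785]
[453.5 320.5] [453 301   2  40  80] 0.09319769813697465 [ 0.20006185 -0.61025415  0.0931977 ] [ 0.20000315 -0.61044735  0.0931977 ]
[471. 321.] [471 301   1  41  41] 0.09259354484582949 [ 0.19975185 -0.66503025  0.09259354] [ 0.19975185 -0.66478996  0.09259354]
[488.58823529 321.58823529] [488 302   2  40  68] 0.09119214365955786 [ 0.19905914 -0.72050333  0.09119214] [ 0.19370393 -0.72042723  0.09119214]
[506.38709677 324.48387097] [506 302   2  41  62] 0.09193365064844539 [ 0.19163383 -0.77563307  0.09193365] [ 0.1884324  -0.77561145  0.09193365]
[523.74074074 319.2037037 ] [523 303   2  40  54] 0.09180864002580569 [ 0.20910041 -0.83014714  0.09180864] [ 0.21699524 -0.83020819  0.09180864]
[ 51.96551724 395.89655172] [ 49 393   8   6  29] 0.6275352412099958 [0.11668304 0.36973039 0.62753524] [0.11669996 0.37010684 0.62753524]
```

View pics/ctop.png

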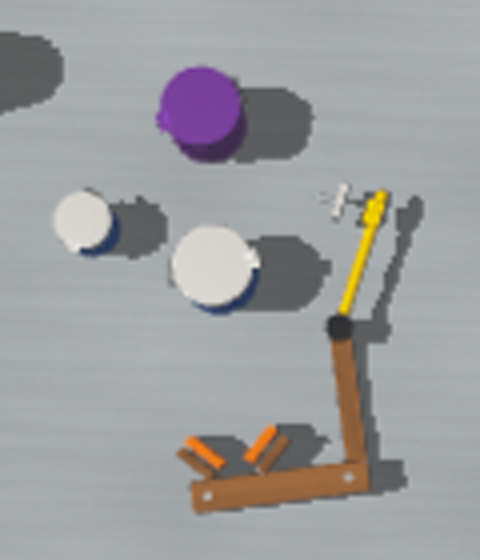

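View pics/cscene.png

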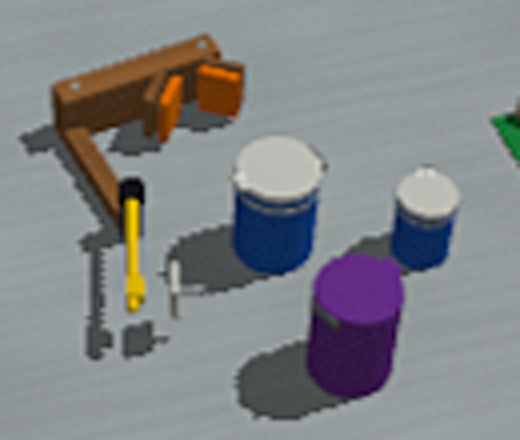

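The crop confirms it: the chosen mug is at ctop (213,265), the larger of the two blue ones, lid at z=0.088 as specified. The brace block is at ctop (280,487), the orange pads at (205,452) and (260,442), the hub at (340,326), and the bar reaches to (378,200). Next I'll get a rough brace frame from the top view, then take a closer wrist view.

Run:
```python
from h import *
z=np.load('pics/top0.npz');p,d=z['p'],z['d'];C=cam('top');P=cloud(C,d);hsv=cv2.cvtColor(p,cv2.COLOR_RGB2HSV).astype(int)
sub=np.zeros(d.shape,bool);sub[165:260,225:310]=1
h,s,v=hsv[...,0],hsv[...,1],hsv[...,2]
wood=sub&(s>90)&(h<16)&(v<190)&(P[...,2]>.04)&(P[...,2]<.06)
def rect(m,zz,name):
    n,l,st,ce=cv2.connectedComponentsWithStats(m.astype(np.uint8));i=1+np.argmax(st[1:,4]);m=l==i
    q=onplane(C,np.argwhere(m)[:,::-1],zz)[:,:2].astype(np.float32)
    print(name,m.sum(),cv2.minAreaRect(q*1000),np.median(P[m][:,2]));return q
rect(wood,.05,'block')
rect(sub&(h>20)&(h<35)&(s>120)&(v>100),.045,'bar')
rect(sub&(v<60)&(P[...,2]>.03),.05,'hub')
rect(sub&(s>150)&(h<16)&(v>190),.05,'orange')
m=sub&(v<60)&(P[...,2]>.03);print(P[m])
```

```text
block 379 ((427.5013122558594, 5.916877746582031), (51.05601501464844, 150.93846130371094), 8.300698280334473) 0.049637194042358335
bar 96 ((607.287841796875, -59.1965217590332), (13.485669136047363, 105.16352844238281), 73.14866638183594) 0.04950858890926335
hub 26 ((544.5945434570312, -44.19862365722656), (18.432361602783203, 13.813552856445312), 46.39494323730469) 0.05294394821490633
orange 23 ((448.680908203125, 17.716442108154297), (7.078958988189697, 31.71135711669922), 52.94594192504883) 0.050577003059775416
[[ 0.55210142 -0.03920603  0.05578891]
 [ 0.55240278 -0.0424099   0.05334865]
 [ 0.55280516 -0.04561071  0.04977674]
 [ 0.54898698 -0.03600904  0.05324149]
 [ 0.54921545 -0.03922532  0.05158   ]
 [ 0.5488813  -0.04254071  0.05640181]
 [ 0.54948429 -0.04570575  0.05042889]
 [ 0.54923258 -0.0489937   0.0542968 ]
 [ 0.54541622 -0.03616635  0.0569717 ]
 [ 0.54552312 -0.03939678  0.05670148]
 [ 0.54606803 -0.04255548  0.05125749]
 [ 0.54653986 -0.0457481   0.0466834 ]
 [ 0.54661971 -0.04900592  0.04673982]
 [ 0.54615555 -0.05231276  0.05320992]
 [ 0.54222747 -0.03624193  0.05627358]
 [ 0.54262552 -0.03941599  0.05246425]
 [ 0.54244421 -0.04270529  0.05568315]
 [ 0.54269825 -0.04591804  0.053624  ]
 [ 0.54270476 -0.04916901  0.05456416]
 [ 0.54286253 -0.05240213  0.05367327]
 [ 0.54008345 -0.03936072  0.0435848 ]
 [ 0.53962037 -0.04271873  0.05040272]
 [ 0.53979857 -0.04595294  0.04923434]
 [ 0.53960884 -0.04923666  0.05264125]
 [ 0.53983431 -0.05246688  0.05088596]
 [ 0.53618415 -0.04283804  0.05267798]]
```

```bash
cat >> h.py <<'E'
import json,os
def frame():
    f=json.load(open('frame.json'));return np.array(f['seat']),f['a']
def S2W(p):  # seat-frame xy -> world xy
    s,a=frame();a=np.radians(a);x=np.array([-np.cos(a),-np.sin(a)]);y=np.array([np.sin(a),-np.cos(a)])
    return s+p[0]*x+p[1]*y
def W2S(w):
    s,a=frame();a=np.radians(a);x=np.array([-np.cos(a),-np.sin(a)]);y=np.array([np.sin(a),-np.cos(a)])
    e=np.array(w)[...,:2]-s;return np.stack([e@x,e@y],-1)
E
echo '{"seat":[0.4751,0.0447],"a":8.3}'>frame.json
python3 - <<'E'
from h import *
t=S2W((-.09,.02));ori=[180,0,188.3]
env.movep([t[0],t[1],.33],ori)
C=cam('wrist');p,d=capture('wrist');cv2.imwrite('pics/w1.png',p[:,:,::-1]);np.savez('pics/w1.npz',p=p,d=d);import pickle;pickle.dump(C,open('pics/w1.pkl','wb'))
s=env.state();print(s['time_s'],s['position'],s['orientation'],s['joint_pos'],C[0])
E
```

```text
2.55 [0.56689651 0.0387758  0.32996567] [ 1.79989620e+02 -5.10621121e-03 -1.71630341e+02] [-3.81899416e+00  2.15375578e+01  7.09161693e+01  9.07641254e-03
  8.75534556e+01 -1.02189040e+02] {'fovy': 64.99771962558968, 'cx': 278.0949636353814, 'cy': 206.92336689942954, 'position': array([0.50189733, 0.02908364, 0.47064957]), 'orientation': array([-1.41800944e+01, -2.38639941e-02,  9.83356472e+01])}
```

View pics/w1.png

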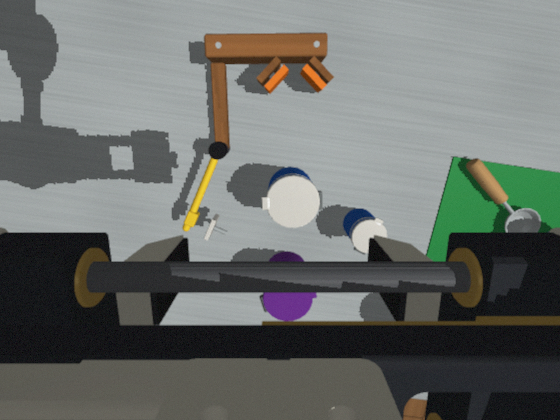

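Clear view: block at (206–327, 34–62), pads at (273,76) and (317,74), hub at (218,150), mug lid at (293,200), bar tip at (189,226).

Run:
```python
from h import *
import pickle
z=np.load('pics/w1.npz');p,d=z['p'],z['d'];C=pickle.load(open('pics/w1.pkl','rb'));P=cloud(C,d);hsv=cv2.cvtColor(p,cv2.COLOR_RGB2HSV).astype(int)
h,s,v=hsv[...,0],hsv[...,1],hsv[...,2]
def big(m,box):
    u0,v0,u1,v1=box;k=np.zeros(m.shape,bool);k[v0:v1,u0:u1]=1;m=m&k
    n,l,st,ce=cv2.connectedComponentsWithStats(m.astype(np.uint8));i=1+np.argmax(st[1:,4]);return l==i
def W(m,zz): return onplane(C,np.argwhere(m)[:,::-1],zz)[:,:2]*1000
wood=big((s>90)&(h<20)&(np.abs(P[...,2]-.05)<.006),(200,25,335,64))
r=cv2.minAreaRect(W(wood,.05).astype(np.float32));print('block',r,np.median(P[wood][:,2]))
print(cv2.boxPoints(r))
orl=(s>150)&(h<16)&(v>170)
hub=big((v<50),(200,135,235,165));c,rad=cv2.minEnclosingCircle(W(hub,.056).astype(np.float32));print('hub',c,rad,np.percentile(P[hub][:,2],[10,50,90]))
bar=big((h>20)&(h<35)&(s>120),(170,140,230,240));q=W(bar,.047);print('bar',cv2.minAreaRect(q.astype(np.float32)),np.median(P[bar][:,2]))
vx,vy,x0,y0=cv2.fitLine(q.astype(np.float32),cv2.DIST_HUBER,0,.01,.01).ravel();print(vx,vy,x0,y0)
lid=big((s<40)&(v>160)&(P[...,2]>.082),(250,160,330,235));print('lid',cv2.minEnclosingCircle(W(lid,.088).astype(np.float32)),np.median(P[lid][:,2]),W(lid,.088).mean(0),cv2.fitEllipse(max(cv2.findContours(lid.astype(np.uint8),0,1)[0],key=len)))
for b in ((255,60,295,95),(295,60,335,95)):
    o=big(orl&(np.abs(P[...,2]-.05)<.005),b);print('or',o.sum(),cv2.minAreaRect(W(o,.05).astype(np.float32)))
```

```text
block ((419.0672607421875, 2.1329269409179688), (32.36642837524414, 142.5426025390625), 8.34142017364502) 0.04943778255195633
[[392.7158    70.302536]
 [413.39468  -70.73213 ]
 [445.41873  -66.03668 ]
 [424.73984   74.997986]]
hub (544.7266235351562, -40.02511978149414) 11.737661361694336 [0.05011619 0.05140728 0.05266225]
bar ((607.5990600585938, -57.8343505859375), (14.980649948120117, 107.04823303222656), 72.8640365600586) 0.04927769782680341
0.9626469 -0.27076 606.95135 -59.749043
lid ((588.7928466796875, 57.01850128173828), 34.29103088378906) 0.08761221456843998 [588.31088763  58.77284646] ((291.95355224609375, 201.2147674560547), (49.809635162353516, 55.29788589477539), 82.90919494628906)
or 201 ((449.0258483886719, 19.209110260009766), (8.216885566711426, 32.91875457763672), 53.549774169921875)
or 203 ((441.0848388671875, 63.87392807006836), (33.321250915527344, 8.07650089263916), 55.79863739013672)
```

```bash
echo '{"seat":[0.476,0.0462],"a":8.34}'>frame.json
python3 - <<'E'
from h import *
o=[180,0,128.]
m=np.array([.5885,.0585]);print(W2S(m))
env.movep([*m,.16],o)
env.servo_line([*m,.071],.08)
f=env.state()['wrist_force'];print(f)
env.grip(0.0,25)
s=env.state();print(s['time_s'],s['opening'],s['opening']*92,s['position'],s['wrist_force'])
C=cam('wrist');p,d=capture('wrist');cv2.imwrite('pics/w2.png',p[:,:,::-1])
p,d=capture('scene');cv2.imwrite('pics/s2.png',cv2.resize(p[130:290,200:400],None,fx=4,fy=3.5)[:,:,::-1])
E
```

```text
[-0.11309436  0.00414786]
[ 1.26728306 -1.15461498 -0.40262936]
5.4 0.6958313568091693 64.01648482644357 [0.58862302 0.05852626 0.07112648] [0.78279225 0.42021715 0.97865269]
```

View pics/s2.png

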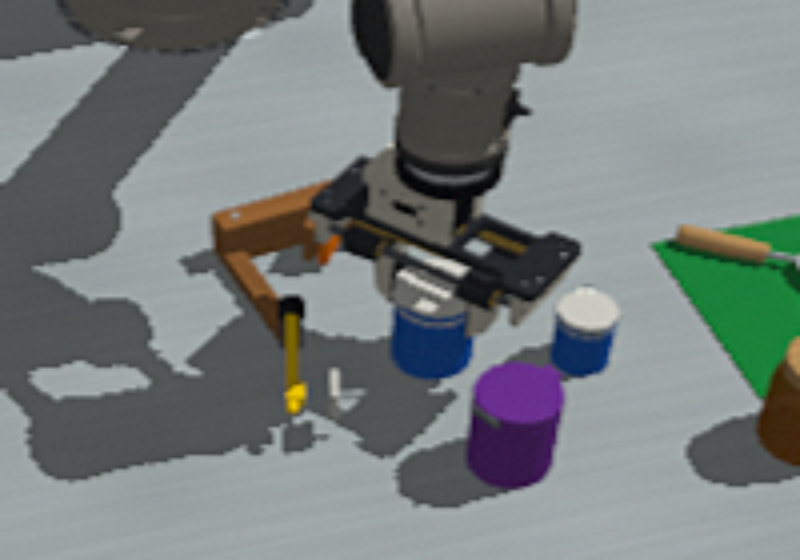

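The mug is gripped upright at (430,340) in the crop. The jaws read 64.0 mm, which matches the mug's diameter. I'll lift it slightly, carry it to the mouth, set it down and release.

Run:
```python
from h import *
s=env.state();z0=s['position'][2]
q=s['position'].copy();q[2]=z0+.004;env.servo_line(q,.04)
print(env.state()['wrist_force'])
t=S2W((-.016,0.0))
env.servo_line([*t,z0+.004],.06)
print(env.servo_line([*t,z0],.01,stop_force=4),env.state()['position'],env.state()['wrist_force'])
env.grip(1.0)
print(env.state()['position'],env.state()['wrist_force'],env.state()['time_s'])
env.servo_line([*t,.19],.12)
g=S2W((-.09,0.02));env.movep([*g,.33],[180,0,188.34])
env.grip(0.0,20)
import pickle
C=cam('wrist');p,d=capture('wrist');cv2.imwrite('pics/w3.png',p[:,:,::-1]);np.savez('pics/w3.npz',p=p,d=d);pickle.dump(C,open('pics/w3.pkl','wb'))
print(env.state()['time_s'],env.state()['opening'])
P=cloud(C,d);hsv=cv2.cvtColor(p,cv2.COLOR_RGB2HSV).astype(int);m=((hsv[...,1]<45)&(hsv[...,2]>150)&(abs(P[...,2]-.088)<.006)).astype(np.uint8);m[230:]=0
n,l,st,ce=cv2.connectedComponentsWithStats(m);i=1+np.argmax(st[1:,4]);w=onplane(C,np.argwhere(l==i)[:,::-1],.088);print(w.mean(0),W2S(w.mean(0)),W2S(w).min(0),W2S(w).max(0))
# pusher feasibility
s,a=frame()
for T in (15,20,25,30):
    print(T,env.inverse_kinematics([*S2W((-.06,0)),.05],list(R.from_matrix((R.from_euler('z',a,degrees=True)*R.from_euler('y',0,degrees=True)).as_matrix()).as_euler('xyz'))) is not None)
```

```text
[-0.23377936 -0.22980171 -2.07796308]
True [0.49187836 0.048588   0.07106601] [-0.20205594  0.54987025  4.79157855]
[0.49106432 0.04856995 0.07032253] [ 0.06090755  0.35275066 -0.32133076] 8.625
12.2583 0.005144445572829828
[0.49089078 0.04842315 0.088     ] [-1.50557721e-02 -3.97777700e-05] [-0.04689772 -0.0350625 ] [0.01564737 0.03585514]
15 False
20 False
25 False
30 False
```

View pics/w3.png

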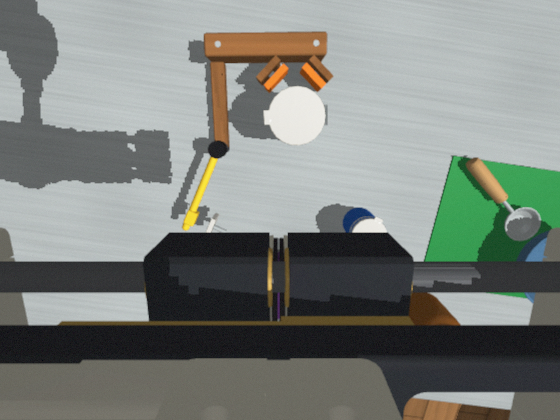

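The mug stands upright at the mouth, with its lid at (297,115) and at seat (-15, 0) mm. Its hinge bumps face sideways, so its back is smooth. Next: tilt the closed gripper so the fingertips lead, and push from behind at about 30 mm height, watching the force.

```bash
cat >> h.py <<'E'
def ptool(T,extra=0):
    s,a=frame();return R.from_euler('z',180+a+extra,degrees=True)*R.from_euler('x',180,degrees=True)*R.from_euler('y',T,degrees=True)
def eul(r): return list(r.as_euler('xyz',degrees=True))
def sx(f):
    s,a=frame();a=np.radians(a);return float(-np.cos(a)*f[0]-np.sin(a)*f[1])
def sy(f):
    s,a=frame();a=np.radians(a);return float(np.sin(a)*f[0]-np.cos(a)*f[1])
E
python3 - <<'E'
from h import *
T=25;r=ptool(T);o=eul(r);t=np.radians(T)
dx=.017*np.sin(t)+.0095*np.cos(t);dz=-.017*np.cos(t)+.0095*np.sin(t);zt=.030-dz
def tcp(cx,cy=0,z=zt): return [*S2W((cx-dx,cy)),z]
print(r.as_matrix()[:,2],tcp(-.07),env.inverse_kinematics(tcp(-.07),o),env.inverse_kinematics(tcp(-.02),o))
env.movep(tcp(-.075,0,.17),o)
env.servo_line(tcp(-.068),.12)
env.dwell(.2);s=env.state();b=s['wrist_force'];print(s['time_s'],s['position'],b)
p,d=capture('scene');cv2.imwrite('pics/s4.png',cv2.resize(p[130:290,200:400],None,fx=4,fy=3.5)[:,:,::-1])
hit=env.servo_line(tcp(-.030),.012,stop_force=2.)
s=env.state();print(hit,s['time_s'],s['position'],sx(s['wrist_force']-b),W2S(s['position'])[0]+dx)
E
```

```text
[-0.41814898 -0.0612995  -0.90630779] [np.float64(0.5608871384034331), np.float64(0.05864422405090529), np.float64(0.0413923588930864)] [ 5.84234031e-02  4.96904860e+01  7.14499156e+01 -3.51155284e+00
  8.36421890e+01 -9.71256338e+01] [ -0.58938238  45.35874875  81.37933978  -3.84500633  78.02160487
 -97.30529274]
14.375 [0.55922903 0.05837647 0.0419426 ] [-0.20307641  0.0663934   0.20370679]
False 17.7417 [0.52133411 0.05283449 0.04139182] -1.1237335153435977 -0.030022573518830406
```

View pics/s4.png

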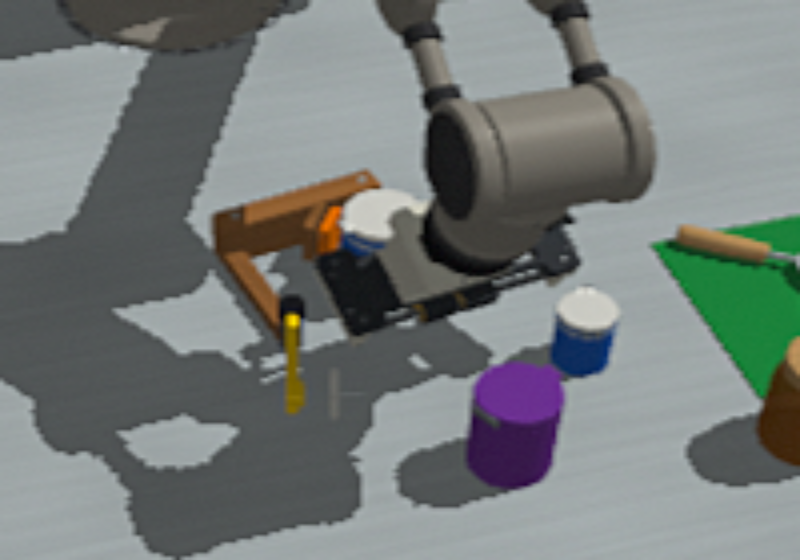

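```bash
cat > push.py <<'E'
from h import *
T=25;t=np.radians(T)
dx=.017*np.sin(t)+.0095*np.cos(t);dz=-.017*np.cos(t)+.0095*np.sin(t);zt=.030-dz
b=np.array([-0.203,0.066,0.204])
def tcp(cx,cy=0,z=zt): return [*S2W((cx-dx,cy)),z]
E
python3 - <<'E'
from push import *
c=-.030;t0=env.state()['time_s'];log=[]
while c<-.018:
    c+=.0005
    hit=env.servo_line(tcp(c),.012,stop_force=3)
    s=env.state();f=-sx(s['wrist_force']-b);log.append((round(c*1e3,2),round(f,2),round(sy(s['wrist_force']-b),2),round(s['time_s']-t0,2)))
    if f>3: break
print(log,hit,s['position'],W2S(s['position'])*1e3+[dx*1e3,0])
E
```

```text
[(-29.5, 1.31, 0.53, 0.25), (-29.0, 3.56, -0.41, 0.5)] False [0.52061474 0.05279466 0.04144733] [-29.30503264  -0.05368123]
```

Run:
```python
from push import *
c=-.029;t0=env.state()['time_s'];log=[]
def read(n=4):
    F=[]
    for _ in range(n): env.dwell(.03);F.append(env.state()['wrist_force']-b)
    F=np.mean(F,0);return -sx(F),sy(F)
while c<-.018:
    f,g=read();log.append((round(c*1e3,2),round(f,2),round(g,2),round(env.state()['time_s']-t0,2)))
    if f>9.3 or len(log)>22: break
    c+=.0002 if f<7.5 else .0001
    env.servo_line(tcp(c),.01)
print(log,W2S(env.state()['position'])*1e3+[dx*1e3,0]);open('c.txt','w').write(str(c))
```

```text
[(-29.0, 3.54, -0.62, 0.13), (-28.8, 4.93, -1.04, 0.52), (-28.6, 5.14, -0.89, 0.9), (-28.4, 5.9, -1.1, 1.28), (-28.2, 5.8, -1.03, 1.67), (-28.0, 6.55, -0.85, 2.05), (-27.8, 6.92, -1.12, 2.43), (-27.6, 7.81, -1.53, 2.82), (-27.5, 7.59, -1.66, 3.2), (-27.4, 8.6, -1.26, 3.58), (-27.3, 8.25, -1.75, 3.97), (-27.2, 8.21, -1.45, 4.35), (-27.1, 8.37, -1.13, 4.73), (-27.0, 8.65, -1.26, 5.12), (-26.9, 9.42, -1.6, 5.5)] [-2.86659925e+01 -8.76810941e-03]
```

Run:
```python
from push import *
c=float(open('c.txt').read())+.0001
env.servo_line(tcp(c),.01)
F=[]
for _ in range(14): env.dwell(.05);f=env.state()['wrist_force']-b;F.append((-sx(f),sy(f)))
F=np.array(F);print(F.mean(0),F.min(0),F.max(0),env.state()['time_s'])
p,d=capture('top');cv2.imwrite('pics/t5.png',cv2.resize(p[150:265,200:310],None,fx=5,fy=5)[:,:,::-1])
```

```text
[ 9.32479433 -1.58334973] [ 8.79629944 -2.39657855] [ 9.62087603 -0.92544265] 24.6917
```

View pics/t5.png

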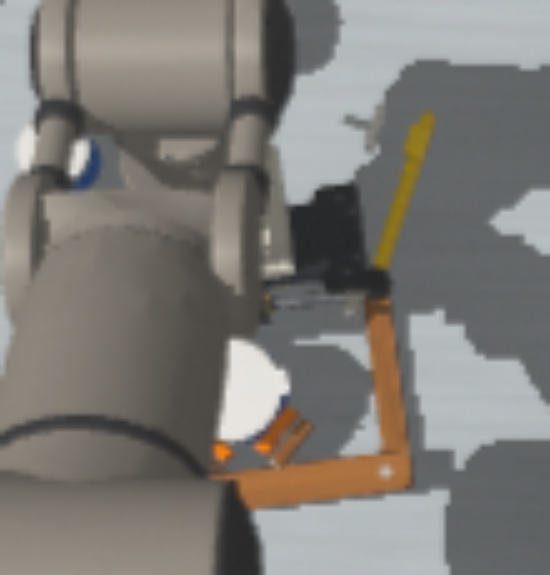

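Held for 0.7 s at 9.3 N with a small sideways force, which means both faces are loaded (about 7.6 and 5.5 N). The top view shows the lid at (255,390) in contact with the left pad. I'll press a little further to about 10 N for a moment, then back off and look.

Run:
```python
from push import *
import pickle
c=float(open('c.txt').read())+.0004
env.servo_line(tcp(c),.01)
F=[]
for _ in range(10): env.dwell(.05);f=env.state()['wrist_force']-b;F.append((-sx(f),sy(f)))
F=np.array(F);print(F.mean(0),F.min(0),F.max(0),W2S(env.state()['position'])*1e3+[dx*1e3,0])
env.servo_line(tcp(-.033),.01)
env.servo_line(tcp(-.07),.08)
env.servo_line(tcp(-.085,0,.15),.15)
g=S2W((-.09,0.02));env.movep([*g,.30],eul(ptool(0)))
C=cam('wrist');p,d=capture('wrist');cv2.imwrite('pics/w6.png',p[:,:,::-1])
P=cloud(C,d);hsv=cv2.cvtColor(p,cv2.COLOR_RGB2HSV).astype(int);m=((hsv[...,1]<45)&(hsv[...,2]>150)&(abs(P[...,2]-.088)<.006)).astype(np.uint8);m[230:]=0
n,l,st,ce=cv2.connectedComponentsWithStats(m);i=1+np.argmax(st[1:,4]);w=onplane(C,np.argwhere(l==i)[:,::-1],.088);print(W2S(w.mean(0))*1e3)
m=(hsv[...,2]<50)&(abs(P[...,2]-.05)<.01);m[:, :150]=0;m[215:]=0;m=m.astype(np.uint8)
n,l,st,ce=cv2.connectedComponentsWithStats(m);i=1+np.argmax(st[1:,4]);w=onplane(C,np.argwhere(l==i)[:,::-1],.0515);c,rr=cv2.minEnclosingCircle((w[:,:2]*1e3).astype(np.float32));print('hub',ce[i],c,rr,W2S(np.array(c)/1e3)*1e3)
print(env.state()['time_s'])
```

```text
[ 9.83597241 -1.53916741] [ 9.28519937 -2.5737567 ] [10.82306592 -0.82968178] [-2.86240856e+01  3.96352519e-03]
[3.66844744e+00 3.37221730e-03]
hub [212.41489362 151.59219858] (544.2195434570312, -41.287498474121094) 11.978728294372559 [-54.80830809  96.45733701]
28.5
```

View pics/w6.png

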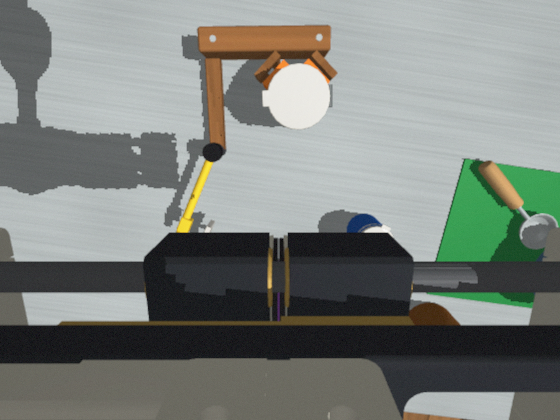

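The mug is seated at seat (3.7, 0.0) mm, lid at (299,96). The bar is still open, with its hub at (212,152). I'll check the purple mug's clearance before the keeper sweep.

```bash
cat > keep.py <<'E'
from h import *
PV=np.array([.5447,-.0412])
def pose(q,off,r=.095,z=.051):
    s,a=frame();th=np.radians(90+a)-(2.2-q);u=np.array([np.cos(th),np.sin(th)]);n=np.array([-u[1],u[0]])
    return [*(PV+r*u-off*n),z],eul(R.from_euler('z',np.degrees(th)+90,degrees=True)*R.from_euler('x',180,degrees=True)),n
def qmeas(p,off=.0145):
    s,a=frame();e=np.array(p)[:2]-PV;L=np.linalg.norm(e);th=np.arctan2(e[1],e[0])+np.arcsin(off/L);return th-np.radians(90+a)+2.2
E
python3 - <<'E'
from keep import *
z=np.load('pics/top0.npz');p,d=z['p'],z['d'];P=cloud(cam('top'),d);hsv=cv2.cvtColor(p,cv2.COLOR_RGB2HSV).astype(int)
m=(hsv[...,0]>130)&(hsv[...,0]<160)&(hsv[...,1]>100);m[:, :225]=0;m[:,260:]=0
print(m.sum(),np.percentile(P[m],[2,50,98],axis=0))
for q in np.linspace(.21,2.2,6):
    a,o,n=pose(q,.0145);print(round(q,2),np.round(a,3),np.round(o,1),env.inverse_kinematics(a,o))
E
```

```text
373 [[0.6850284  0.04150057 0.03311257]
 [0.71038255 0.07005228 0.08701203]
 [0.74257475 0.10129686 0.09391057]]
0.21 [ 0.632 -0.081  0.051] [180.    0.   74.3] [-1.41700046e+01  4.21825538e+01  8.08516025e+01 -2.54444375e-14
  5.69658437e+01  1.50859665e+00]
0.61 [ 0.641 -0.044  0.051] [180.    0.   97.1] [-10.74260982  42.60949967  79.9289255    0.          57.46157482
 -17.86772884]
1.01 [ 0.634 -0.006  0.051] [180.    0.  119.9] [ -7.49324879  41.91274347  81.43444665   0.          56.65280988
 -37.42208805]
1.4 [0.614 0.026 0.051] [180.    0.  142.7] [ -4.75383407  40.19987047  85.13013495   0.          54.66999457
 -57.48639358]
1.8 [0.582 0.047 0.051] [180.    0.  165.5] [ -2.8826112   37.72377354  90.45873635   0.          51.81749011
 -78.41889095]
2.2 [0.545 0.055 0.051] [-180.     0.  -171.7] [-2.26443273e+00  3.48331696e+01  9.66578810e+01 -2.54444375e-14
  4.85089494e+01 -1.00604433e+02]
```

Run:
```python
from keep import *
q0=.21
a,o,n=pose(q0,.045,z=.2);env.movep(a,o)
a,o,n=pose(q0,.045);env.servo_line(a,.12)
env.dwell(.15);b=env.state()['wrist_force'];print(b,env.state()['time_s'])
p,d=capture('top');cv2.imwrite('pics/t7.png',cv2.resize(p[120:265,200:320],None,fx=4,fy=4)[:,:,::-1])
a,o,n=pose(q0,.010);hit=env.servo_line(a,.03,stop_force=4)
s=env.state();e=s['position'][:2]-PV;print(hit,'off at contact',-(e@n),s['wrist_force']-b,s['time_s'])
np.save('b.npy',b)
```

```text
[ 0.14916373 -0.13480763 -0.11911932] 31.5917
True off at contact 0.017657486338870917 [-0.00707579 -0.19090345  0.39042971] 32.5
```

View pics/t7.png

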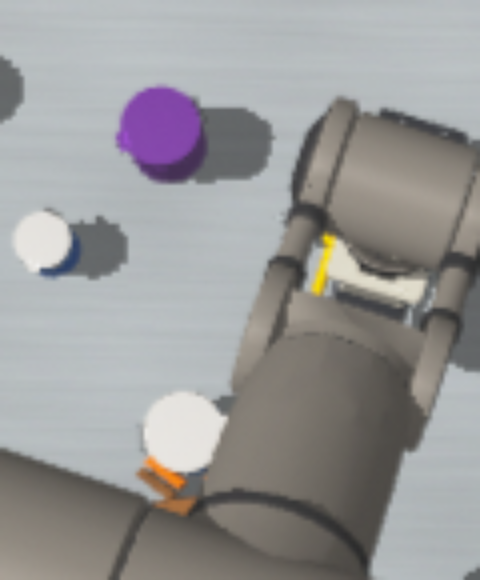

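Contact was found at about 17 mm offset, and the arm is on the open side of the bar with the mug still in the V at (182,432). Now sweeping the keeper.

Run:
```python
from keep import *
b=np.load('b.npy');log=[]
for q in np.arange(.28,1.95,.11):
    a,o,n=pose(q,.0145);env.servo_line(a,.06,ori=o)
    s=env.state();f=s['wrist_force']-b;ft=-(f[:2]@n);log.append((round(q,2),round(qmeas(s['position'],.0165),3),round(ft,1),round(np.linalg.norm(f),1),round(s['time_s'],1)))
    if ft>30: break
for l in log: print(*l)
p,d=capture('top');cv2.imwrite('pics/t8.png',cv2.resize(p[120:265,200:320],None,fx=4,fy=4)[:,:,::-1])
```

```text
0.28 0.293 3.6 3.7 32.8
0.39 0.403 5.5 5.8 33.1
0.5 0.513 5.0 5.2 33.5
0.61 0.623 4.9 5.4 33.8
0.72 0.733 5.2 5.8 34.1
0.83 0.843 4.4 6.1 34.5
0.94 0.953 4.5 5.9 34.8
1.05 1.062 5.4 6.5 35.1
1.16 1.172 4.2 5.5 35.4
1.27 1.281 4.2 5.3 35.8
1.38 1.39 4.0 5.3 36.1
1.49 1.499 4.0 5.4 36.4
1.6 1.608 4.2 6.1 36.7
1.71 1.716 4.0 5.0 37.0
1.82 1.825 3.8 5.2 37.4
1.93 1.935 3.4 4.0 37.7
```

View pics/t8.png

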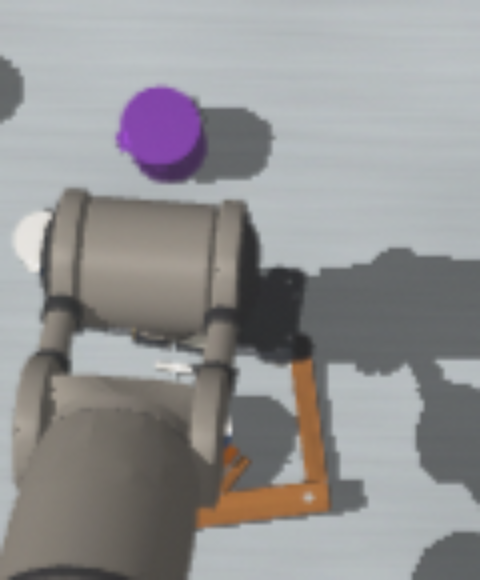

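The bar has followed, and the pad's white edge shows at (175,367). The last part goes in small, slow steps with force readings.

Run:
```python
from keep import *
b=np.load('b.npy');log=[];prev=0
for q in np.arange(1.96,2.36,.02):
    a,o,n=pose(q,.0145);env.servo_line(a,.02,ori=o);env.dwell(.05)
    s=env.state();f=s['wrist_force']-b;ft=-(f[:2]@n);log.append((round(q,2),round(qmeas(s['position'],.0165),3),round(ft,1),round(np.linalg.norm(f),1),round(s['time_s'],1)))
    if ft>24: break
for l in log: print(*l)
```

```text
1.96 1.956 5.9 6.4 38.1
1.98 1.974 8.1 8.5 38.4
2.0 1.994 7.6 8.1 38.7
2.02 2.014 7.8 8.3 39.0
2.04 2.034 7.9 8.5 39.3
2.06 2.054 7.5 7.8 39.6
2.08 2.074 7.4 8.0 39.9
2.1 2.094 6.3 6.5 40.2
2.12 2.113 8.1 8.8 40.5
2.14 2.13 9.0 9.4 40.8
2.16 2.145 9.5 9.9 41.1
2.18 2.164 10.2 10.6 41.4
2.2 2.182 10.1 10.9 41.7
2.22 2.201 11.2 11.7 42.0
2.24 2.212 13.7 15.0 42.3
2.26 2.213 19.2 21.2 42.6
2.28 2.213 24.8 27.7 42.9
```

The stop was clearly felt: the measured angle froze at 2.213 while the force rose to 25 N. I'll retreat and look.

Run:
```python
from keep import *
a,o,n=pose(2.2,.0145);env.servo_line(a,.02)
a,o,n=pose(2.2,.045);env.servo_line(a,.06)
a[2]=.25;env.servo_line(a,.15)
env.movep([*S2W((-.13,0.02)),.30],eul(ptool(0)))
C=cam('wrist');p,d=capture('wrist');cv2.imwrite('pics/w9.png',p[:,:,::-1])
P=cloud(C,d);hsv=cv2.cvtColor(p,cv2.COLOR_RGB2HSV).astype(int);m=((hsv[...,1]<45)&(hsv[...,2]>150)&(abs(P[...,2]-.088)<.006)).astype(np.uint8);m[230:]=0
n,l,st,ce=cv2.connectedComponentsWithStats(m);i=1+np.argmax(st[1:,4]);w=onplane(C,np.argwhere(l==i)[:,::-1],.088);print('mug',W2S(w.mean(0))*1e3,np.median(P[l==i][:,2]))
m=((hsv[...,0]>20)&(hsv[...,0]<35)&(hsv[...,1]>120)).astype(np.uint8);m[230:]=0
n,l,st,ce=cv2.connectedComponentsWithStats(m);i=1+np.argmax(st[1:,4]);w=onplane(C,np.argwhere(l==i)[:,::-1],.047)[:,:2]*1e3
vx,vy,x0,y0=cv2.fitLine(w.astype(np.float32),cv2.DIST_HUBER,0,.01,.01).ravel()
if vy<0: vx,vy=-vx,-vy
print('bar',st[i],'q by line',2.2+np.arctan2(vy,vx)-np.radians(98.34),'q via pivot',2.2+np.arctan2(*(w.mean(0)/1e3-PV)[::-1])-np.radians(98.34))
print(env.state()['time_s'])
for k in('top','scene'):
    p,d=capture(k);cv2.imwrite(f'pics/{k}9.png',p[:,:,::-1])
```

```text
mug [3.47816822 0.19316937] 0.08756073283446086
bar [219 107  95  14 866] q by line 2.2204112685509347 q via pivot 2.210681905101363
45.9583
```

View pics/w9.png

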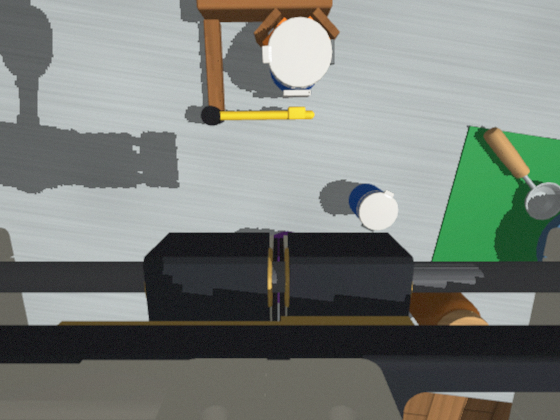

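View pics/scene9.png

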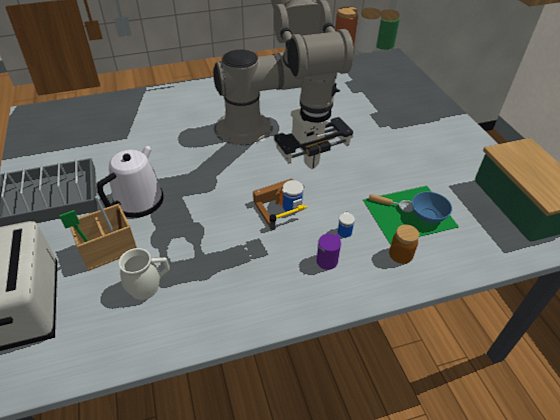

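The keeper is shut across (212–313, 114), its white pad is on the mug's back at (297,93), and the mug stands upright in the V at (299,52). In the scene view everything else is where it started. Handing in.

```bash
python3 -c "
from h import *
print(env.state()['wrist_force'],env.state()['time_s']);env.finish_job()"
```

```text
[ 0.03304756  0.10662194 -0.17454219] 46.0583
the job is handed in; nothing more can be done
```

The mug is seated in the V with the keeper shut behind it, and I handed the job in at 46 s of the 72 s allowed. No verdict is reported.

**What I did**
- I gripped the larger blue mug, carried it to the mouth of the V and released it.
- I pushed it home with the tilted, closed fingertips, holding 9.3 N for 0.7 s and then 9.8 N (10.8 N peak) for 0.5 s. The face forces aren't measured directly. The wrist force at 9.3 N, ignoring friction, puts about 7.6 N on the left face and 5.5 N on the right.
- I then swept the keeper shut until its stop was felt. The measured angle froze while the push rose to 25 N.

**Last checks**
- **Mug:** it is at about (3.5, 0.2) mm from my estimate of the nominal seat, with its lid level at 88 mm.
- **Keeper:** its angle reads 2.21 to 2.22 rad from the image and 2.213 from touch. That is slightly over the 2.20 stop, within my calibration error.
- **Surroundings:** the pad bears on the mug, the gripper is clear with a wrist force near 0, and the other things look unmoved in the scene view.

**Disagreements**
- The bar was first touched about 3 mm earlier than I computed.
- My brace estimates from the pivot and from the block differed by 1.5 to 4 mm, so the true seat offset has about that uncertainty.

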